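# Wedge the rocking cooling stand

## Robot

A 7-joint arm with a two-finger parallel gripper is mounted at the origin on a cart in front of the work surface, level with it; the furniture and walls round the work are solid. World frame = base frame: x ahead of the robot, y to its left, z up, the work surface at z = 0. Lengths are in m, angles in rad, forces in N, time in s.
With the tool pointing down it reaches from about 0.4 to 0.9 m from the base axis. Payload 5.5 kg.
Tool frame: the origin (TCP) lies midway between the tips of the shut fingers; the grasp point (between the pads) lies 19 mm behind it; y points along the fingers, x is the direction in which the jaws open and shut, and the axes are right-handed (so a half turn about y gives the same grasp; the last joint's range is limited). The gripper opens to 85 mm and grips with 20 to 120 N. Pads are 22 mm wide; open, the fingers measure 114 mm over their backs; the gripper's body (76 mm by 85 mm) begins 54 mm behind the grasp point. The pads swing forward as they close: fully open they stand 13 mm farther back than shut.
Start: joints at [1.531, 0.501, -0.427, 1.55, 0.221, 1.138, -0.21], TCP at [0.194, -0.62, 0.231] pointing down, gripper open.
Joint ranges: [-2.88, 2.88], [-0.31, 2.03], [-1.54, 1.56], [0.2, 2.42], [-1.41, 4.55], [0.19, 2.02], [-2.57, 2.57]. Speed limits (rad/s): [2.57, 2.57, 3.14, 3.14, 3.14, 3.14, 3.14].

## Interface

Orientations are given as a unit quaternion [x, y, z, w].
In Python, from cell import arm gives the robot as it stands. The module is installed in compiled form; this text tells all that it offers. Calls block until the motion is done:
- arm.goto(position, orientation): joint-space move of the TCP to a pose.
- arm.movel(position, vel=0.15, ori=None, guard=None): straight line of the TCP; ori=None keeps the orientation; vel is the mean speed in m/s. With guard (N) it stops when the force on the tool has changed by that much, and returns True; else False.
- arm.movej(angles): joint-space move.
- arm.gripper_to(opening, force=None): finger opening in m; force is the grip in N (None keeps the last); returns when the fingers have stopped.
- arm.hold(seconds).
- arm.ik(position, orientation): joint angles nearest the present ones, or None.
- arm.get_state(): the state.
- arm.capture(name): name is "scene" or "top"; returns a dict with "image" (480x640x3 uint8, red, green, blue), "z_map" (480x640 float32, m along the optical axis (not along the pixel's ray), 0 where there is no reading), "K" (3x3 intrinsics, pixels), "R" (3x3) and "t" (3): a world point X has camera coordinates R X + t. Camera axes: x right, y down, z forward; pixel columns grow to the right and rows downward; lengths in m; the calibration is good to about 2 mm. A picture is of the moment at which its call begins.
A pose or a line that the arm cannot do raises arm.MotionError and nothing moves.
- arm.finish_job(): hands the job in, once; it reports no verdict.
The state is a dict: "clock": time; "joint_positions": joint angles; "dq": joint speeds; "joint_torque": joint torques, N m; "ee_pos": TCP position; "tcp_rot": TCP orientation; "ft_force": force on the tool from outside, world axes, zero at the start; "ft_torque": the same for the moment, N m; "grip_width": finger opening in m.
Only numpy, scipy, OpenCV 4.12 (cv2) and the standard library are available. Lean on these libraries where they do the work, as an engineer would, in place of code of your own. Each camera call takes 0.05 s, during which the arm holds its last target.

## Task

The low white stone cooling stand rocks because the foot at one corner, the corner diagonally opposite the candle standing on it, is too short and hangs clear of the table. Push the rubber wedge along the table, thin end first, so that its middle goes under that foot, until it is snug, without picking anything up, jacking the stand out of level, shoving it out of its place or disturbing the things around it. Then press down with the fingertips on the slab right above that foot to feel that it no longer rocks (push the wedge further in if it does), and finish while still pressing there firmly, with about 10 N.

Things in the scene. Friction and masses are not known exactly. Their poses are not given: they have to be found in the camera images.
- stand: The stand: a 170 x 170 x 22 mm white stone slab, about 1.8 kg, its top 55 mm above the table, on four ball feet 32 mm thick, 62 mm in x and y from its centre. Origin on the table under the centre; x, y along its edges. It rests level on three feet; the (-x, -y) foot is short and ends 6 to 14 mm (it varies) above the table. About 3 N on that corner rocks it down.
- corner (a point): The point on top of the slab right above the short foot's centre, 55 mm above the table while the stand is level. The short foot, a ball 32 mm in diameter, is straight below it. It is the stand's corner nearest to the wedge.
- wedge: A black rubber wedge that lies loose on the table, 90 mm long, 56 mm wide, about 0.14 kg. Its origin is on the table under the middle of its length and width; x runs to the thin end. The flat upright heel, 22 mm high, is at x = -45 mm; the top slopes evenly down to the thin end, 4 mm high at x = +45 mm.
- candle: A candle in a tin, 72 mm in diameter and 44 mm high (a thin wick rises to 75 mm), about 0.3 kg, standing loose on the slab near the corner opposite the short foot. Origin at the centre of its underside. It must stay there.
- empty_tin: Bystander: an open empty tin on the table, 72 mm in diameter, 44 mm high; origin at the centre of its underside.
- lid_a: Bystander: a flat round tin lid on the table, 74 mm in diameter, 11 mm high; origin at the centre of its underside.
- lid_b: Bystander: another such lid, 74 mm in diameter, 11 mm high; origin at the centre of its underside.
- tape_dispenser: A heavy tape dispenser fixed on the table beside the wedge, about 166 x 89 mm, long side away from the robot; its reel reaches up to 90 mm above the table, the frame to 70 mm. Origin on the table under its middle. Keep the hand clear of it. The rows of tins on the wedge's other side are 45 mm high and fixed.
- marker: Bystander: a marker pen lying on the table, 135 mm long along its y, 17 mm thick; origin under its middle.

How it is judged:
By the outcome, as a careful person would: the job done as asked, in the order asked, and still so for the second after the job is handed in, while the arm keeps its last pose, push and grip.
It also fails if it takes over 48 s, if anything falls off the work surface, if the arm or the gripper's body presses on something with over 40 N, if the wrist force passes 120 N, or if a joint passes its speed limit or range.

## Working session

There is one attempt and no reset: what is moved stays moved. The work goes in short steps, each a Python script; the robot and the scene stay as the last script left them, time stands still between calls to the robot, and variables do not carry over. Pictures are saved under pics/ and viewed, and the job is handed in when it is done.

```bash
mkdir -p pics; python3 - <<'E'
from cell import arm
import cv2,numpy as np,pickle
s=arm.get_state();print({k:np.round(v,3) for k,v in s.items()})
for n in("scene","top"):
    c=arm.capture(n);pickle.dump(c,open(n+'0.pkl','wb'))
    cv2.imwrite(f'pics/{n}0.png',c['image'][:,:,::-1]);print(n,c['K'],c['R'],c['t'])
E
```

```text
{'clock': np.float64(0.0), 'joint_positions': array([ 1.531,  0.502, -0.427,  1.551,  0.221,  1.138, -0.21 ]), 'dq': array([ 0.001, -0.002,  0.001,  0.   ,  0.001, -0.   ,  0.001]), 'joint_torque': array([ 1.0000e-03, -5.6951e+01, -5.8160e+00, -2.8094e+01,  1.1000e-02,
        1.2000e-02,  0.0000e+00]), 'ee_pos': array([ 0.194, -0.62 ,  0.23 ]), 'tcp_rot': array([-0.569,  0.419, -0.418,  0.57 ]), 'ft_force': array([-0.613, -0.578, -0.055]), 'ft_torque': array([0.025, 0.007, 0.036]), 'grip_width': np.float64(0.086)}
scene [[610.1204088    0.         326.53289807]
 [  0.         610.1204088  243.1849137 ]
 [  0.           0.           1.        ]] [[-0.85726123 -0.5146738   0.0146308 ]
 [-0.39429655  0.63795217 -0.66147356]
 [ 0.33110936 -0.57282451 -0.74982576]] [0.5048728  0.26779308 1.16576821]
top [[445.77846871   0.         321.78977602]
 [  0.         445.77846871 243.91829706]
 [  0.           0.           1.        ]] [[-0.03149363 -0.99944434  0.01091653]
 [-0.98665645  0.02934141 -0.16015033]
 [ 0.15974104 -0.01581458 -0.98703227]] [-0.01062845  0.59378312  0.93915811]
```

```bash
ls -la . pics
```

```text
.:
total 4220
drwxr-xr-x  3 agent agent    4096 Dec  6 10:51 .
drwxr-xr-x 23 root  root     4096 Dec  6 10:51 ..
drwxr-xr-x  2 agent agent    4096 Dec  6 10:51 pics
-rw-r--r--  1 agent agent 2150976 Dec  6 10:51 scene0.pkl
-rw-r--r--  1 agent agent 2150976 Dec  6 10:51 top0.pkl

pics:
total 1032
drwxr-xr-x 2 agent agent   4096 Dec  6 10:51 .
drwxr-xr-x 3 agent agent   4096 Dec  6 10:51 ..
-rw-r--r-- 1 agent agent 487795 Dec  6 10:51 scene0.png
-rw-r--r-- 1 agent agent 555224 Dec  6 10:51 top0.png
```

View pics/scene0.png

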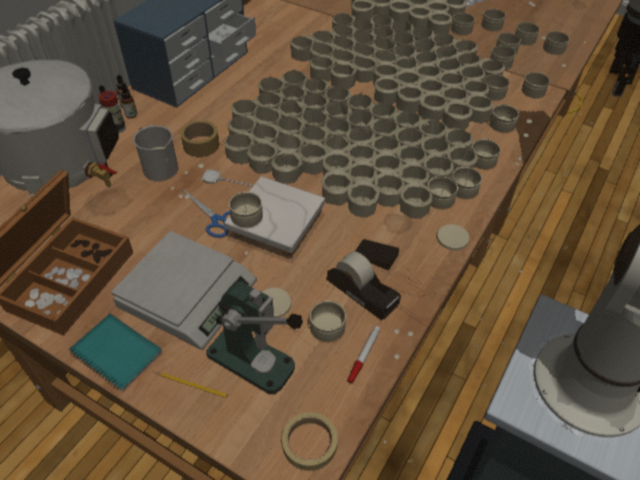

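View pics/top0.png

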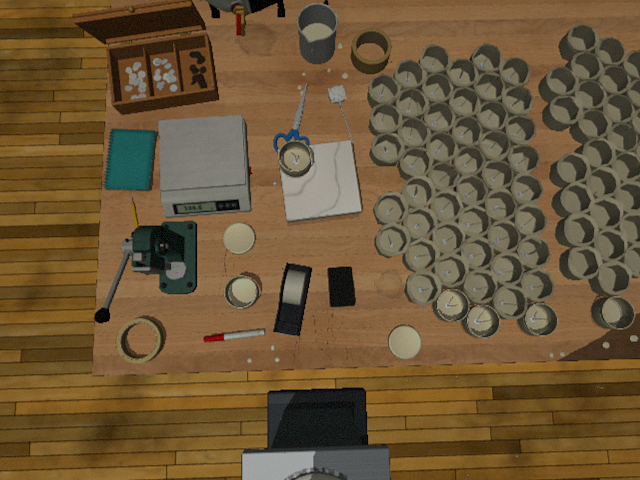

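The scene view shows the stand with its candle near (275,212) and the wedge at (377,254). In the top view the stand is at (320,182), the candle at (296,158), the wedge at (341,286) and the dispenser at (293,300). The short corner is therefore the near-right one, around (355,210). I'll enlarge that area to read the corners.

```bash
cat > h.py <<'E'
import numpy as np,pickle,cv2
def load(n): return pickle.load(open(n,'rb'))
def pz(c,u,v,z):
    K,R,t=c['K'],c['R'],c['t']; d=R.T@np.linalg.inv(K)@np.array([u,v,1.]); o=-R.T@t
    return o+d*(z-o[2])/d[2]
def cloud(c):
    K,R,t=c['K'],c['R'],c['t']; Z=c['z_map'].astype(float); v,u=np.mgrid[:480,:640]
    P=np.stack([(u-K[0,2])/K[0,0]*Z,(v-K[1,2])/K[1,1]*Z,Z],-1); W=(P-t)@R
    W[Z==0]=np.nan; return W
def proj(c,X):
    p=c['K']@(c['R']@np.asarray(X)+c['t']);return p[:2]/p[2]
def crop(c,u0,v0,w,h,s,name):
    cv2.imwrite(name,cv2.resize(np.ascontiguousarray(c['image'][v0:v0+h,u0:u0+w,::-1]),None,fx=s,fy=s,interpolation=cv2.INTER_CUBIC))
E
python3 - <<'E'
from h import *
c=load('top0.pkl'); crop(c,265,130,130,220,2.7,'pics/c1.png') ; crop(c,270,130,110,100,6,'pics/c2.png'); crop(c,265,250,120,95,6,'pics/c3.png')
s=load('scene0.pkl');crop(s,200,160,220,165,3.6,'pics/c4.png')
W=cloud(c)
# height map crop
z=W[...,2]; m=np.zeros_like(z,bool)
for name,(u0,u1,v0,v1),(a,b) in [('slab',(270,370,135,225),(.048,.062)),('wedge',(322,362,255,315),(.003,.03))]:
    mm=np.zeros_like(m);mm[v0:v1,u0:u1]=True
    mm&=(z>a)&(z<b); n,l,st,_=cv2.connectedComponentsWithStats(mm.astype('uint8'));
    k=1+np.argmax(st[1:,4]);P=W[l==k]
    r=cv2.minAreaRect(P[:,:2].astype('float32'));print(name,len(P),r,np.median(P[:,2]),cv2.boxPoints(r))
E
```

```text
slab 4635 ((0.739992618560791, -0.02633306384086609), (0.17040641605854034, 0.16987863183021545), 6.148972988128662) 0.05543221736157507 [[ 0.64618146  0.04899113]
 [ 0.6643778  -0.11991015]
 [ 0.8338038  -0.10165726]
 [ 0.8156074   0.06724402]]
wedge 1122 ((0.5058560371398926, -0.06610503792762756), (0.12113130837678909, 0.07458478212356567), 5.284217357635498) 0.012724383077673582 [[ 0.4421133  -0.03454901]
 [ 0.44898227 -0.10881681]
 [ 0.5695988  -0.09766106]
 [ 0.56272984 -0.02339327]]
```

View pics/c2.png

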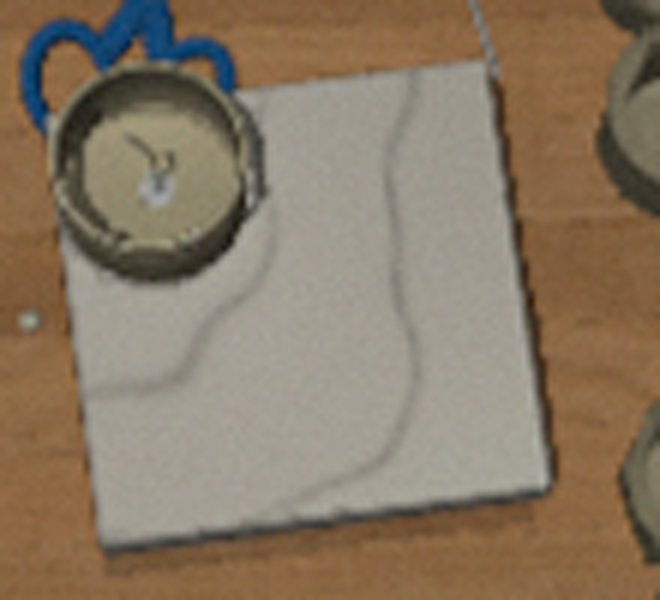

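View pics/c3.png

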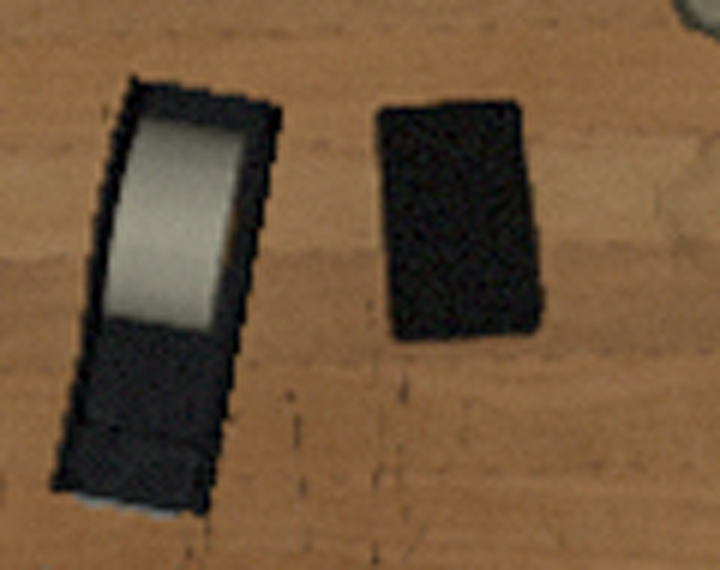

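View pics/c4.png

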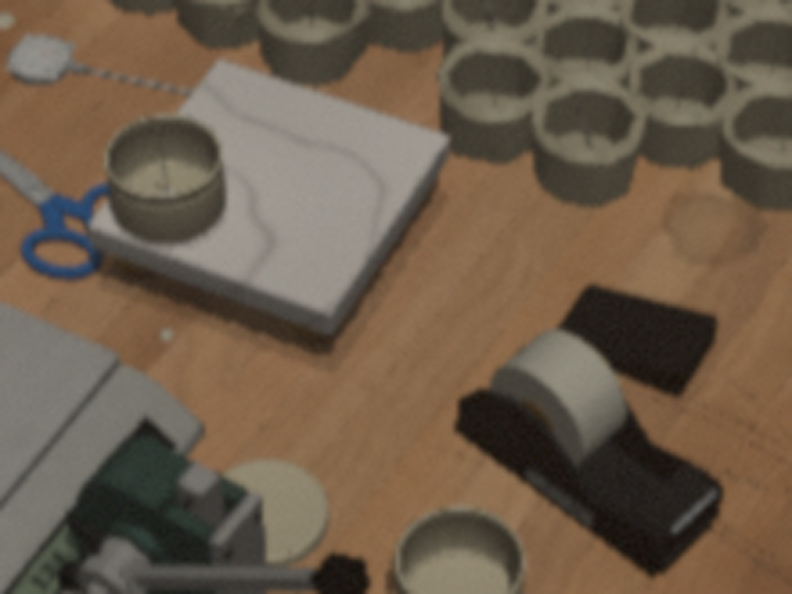

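```bash
python3 - <<'E'
from h import *
c=load('top0.pkl');s=load('scene0.pkl')
W=cloud(c)
# wedge depth profile along columns
for v in range(264,312,4): print(v,np.round(np.nanmedian(W[v,332:350],axis=0),4))
f=lambda a,b:(265+a/6-.5+.5/6,250+b/6-.5+.5/6)
for n,p,z in [('thinL',(378,104),.004),('thinR',(519,101),.004),('heelR',(541,334),.0),('heelL',(395,341),0),('heelRtop',(541,334),.022),('heelLtop',(395,341),.022),
 ('dispFR top',(282,103),.05),('dispNR',(210,515),.03),('reelR near',(215,328),.07),('reelRfar',(243,135),.07)]:
    print(n,np.round(pz(c,*f(*p),z),4))
g=lambda a,b:(200+a/3.6-.4,160+b/3.6-.4)
for n,p,z in [('thinL',(590,288),.004),('heelR top',(716,320),.022),('thin? ',(575,312),.004),('heelLtop',(684,378),.022),('heelRbot',(712,340),0),('heelLbot',(680,394),0)]:
    print('scene',n,np.round(pz(s,*g(*p),z),4))
a=np.radians(6.15);R=np.array([[np.cos(a),-np.sin(a)],[np.sin(a),np.cos(a)]]);C=np.array([.740,-.0263]);print('foot',C+R@[-.062,-.062],'corner',C+R@[-.085,-.085])
# dispenser heights
z=W[...,2]
mm=np.zeros_like(z,bool);mm[255:345,268:318]=1;mm&=z>.012
P=W[mm];print('disp',np.nanmin(P,0),np.nanmax(P,0));
for x in np.arange(.42,.6,.02):
    q=P[abs(P[:,0]-x)<.01];print(round(x,2),'ymin',[ (h,np.round(np.percentile(q[q[:,2]>h,1],1),3)) for h in (.02,.06,.075) if (q[:,2]>h).sum()>3])
mm=np.zeros_like(z,bool);mm[150:345,362:440]=1;mm&=z>.025
P=W[mm]
for x in np.arange(.44,.75,.03):
    q=P[abs(P[:,0]-x)<.015];print(round(x,2),'tins ymax',np.round(np.percentile(q[:,1],99),3) if len(q) else None, 'zmax',np.round(np.percentile(q[:,2],99),3)if len(q) else None)
E
```

```text
264 [ 0.5525 -0.0711  0.0029]
268 [ 0.5428 -0.0705  0.0063]
272 [ 0.5335 -0.07    0.0072]
276 [ 0.5242 -0.0696  0.009 ]
280 [ 0.5149 -0.0693  0.0113]
284 [ 0.5057 -0.0687  0.013 ]
288 [ 0.4967 -0.0683  0.0147]
292 [ 0.4875 -0.0677  0.0172]
296 [ 0.4785 -0.0674  0.0195]
300 [ 0.4696 -0.067   0.0202]
304 [ 0.4607 -0.0666  0.0227]
308 [ 0.4523 -0.0673  0.0021]
thinL [ 0.5464 -0.0411  0.004 ]
thinR [ 0.546  -0.0951  0.004 ]
heelR [ 0.4575 -0.1001  0.    ]
heelL [ 0.4566 -0.0446  0.    ]
heelRtop [ 0.457  -0.0982  0.022 ]
heelLtop [ 0.4561 -0.044   0.022 ]
dispFR top [ 0.5429 -0.0048  0.05  ]
dispNR [0.3954 0.0257 0.03  ]
reelR near [0.4617 0.0208 0.07  ]
reelRfar [0.5296 0.0092 0.07  ]
scene thinL [ 0.5453 -0.0915  0.004 ]
scene heelR top [ 0.4595 -0.0945  0.022 ]
scene thin?  [ 0.5436 -0.0687  0.004 ]
scene heelLtop [ 0.4553 -0.0427  0.022 ]
scene heelRbot [ 0.4609 -0.0966  0.    ]
scene heelLbot [ 0.4581 -0.0473  0.    ]
foot [ 0.68499899 -0.09458535] corner [ 0.66459539 -0.11991701]
disp [ 0.39680019 -0.00341306  0.01200546] [0.55698805 0.08293792 0.09365894]
0.42 ymin [(0.02, np.floa
[... 194 characters left out ...]
oat64(0.019))]
0.5 ymin [(0.02, np.float64(0.004)), (0.06, np.float64(0.006)), (0.075, np.float64(0.015))]
0.52 ymin [(0.02, np.float64(-0.0)), (0.06, np.float64(0.003)), (0.075, np.float64(0.012))]
0.54 ymin [(0.02, np.float64(-0.003)), (0.06, np.float64(0.01)), (0.075, np.float64(0.037))]
0.56 ymin [(0.02, np.float64(0.048))]
0.58 ymin []
0.44 tins ymax -0.237 zmax 0.05
0.47 tins ymax -0.213 zmax 0.053
0.5 tins ymax -0.211 zmax 0.053
0.53 tins ymax -0.218 zmax 0.053
0.56 tins ymax -0.16 zmax 0.056
0.59 tins ymax -0.15 zmax 0.054
0.62 tins ymax -0.152 zmax 0.054
0.65 tins ymax -0.152 zmax 0.053
0.68 tins ymax -0.149 zmax 0.053
0.71 tins ymax -0.163 zmax 0.063
0.74 tins ymax -0.22 zmax 0.053
```

The slab fit gives 170.4 x 169.9 mm with its top at 55 mm, which agrees with the sizes given. The stand is at (0.740,-0.026) with yaw 6°, so the foot is at about (0.685,-0.095). The wedge's thin end faces the stand. Its origin is about (0.502,-0.070), yaw about 2°.

```bash
cat >> h.py <<'E'
from scipy.spatial.transform import Rotation as Ro
FOOT=np.array([.685,-.0946])
def ori(yaw_deg,flip=False):
    a=np.radians(yaw_deg); f=np.array([np.cos(a),np.sin(a),0]); d=np.array([0,0,-1.])
    x=np.cross(d,f)*(-1 if flip else 1); y=d; z=np.cross(x,y)
    return Ro.from_matrix(np.stack([x,y,z],1)).as_quat()
def dirv(y): a=np.radians(y); return np.array([np.cos(a),np.sin(a)])
def st(arm,tag=''):
    s=arm.get_state();print(tag,'t%.2f'%s['clock'],'p',np.round(s['ee_pos'],4),'F',np.round(s['ft_force'],2),'T',np.round(s['ft_torque'],2),'w%.3f'%s['grip_width']);return s
E
python3 - <<'E'
from h import *
from cell import arm
s=arm.get_state();print(Ro.from_quat(s['tcp_rot']).as_matrix().round(2))
for fl in (0,1):
  for p,y in [((.42,-.0725,.12),2),((.42,-.0725,.007),2),((.58,-.087,.007),-4),((.64,-.09,.007),-4),((.685,-.0946,.055),-4)]:
    q=arm.ik(np.array(p),ori(y,fl));print(fl,p,None if q is None else np.round(q,2))
E
```

```text
[[ 0.3  -0.    0.95]
 [-0.95  0.    0.3 ]
 [-0.   -1.    0.  ]]
0 (0.42, -0.0725, 0.12) [ 0.85  0.35 -0.84  2.17  0.38  0.77 -1.78]
0 (0.42, -0.0725, 0.007) [ 0.55  0.53 -0.51  2.23  0.55  0.5  -1.93]
0 (0.58, -0.087, 0.007) [ 0.47  0.71 -0.48  1.84  0.48  0.7  -1.93]
0 (0.64, -0.09, 0.007) [ 0.43  0.79 -0.46  1.68  0.47  0.78 -1.9 ]
0 (0.685, -0.0946, 0.055) [ 0.43  0.79 -0.5   1.55  0.44  0.92 -1.86]
1 (0.42, -0.0725, 0.12) [ 1.12  0.54 -1.23  2.17  0.67  0.89  1.09]
1 (0.42, -0.0725, 0.007) [ 0.69  0.58 -0.69  2.22  0.71  0.56  1.07]
1 (0.58, -0.087, 0.007) [ 0.78  0.9  -0.94  1.83  0.93  0.92  0.9 ]
1 (0.64, -0.09, 0.007) [ 0.73  0.98 -0.95  1.67  0.93  1.    0.94]
1 (0.685, -0.0946, 0.055) [ 0.71  0.99 -1.    1.54  0.89  1.13  1.01]
```

```bash
python3 - <<'E'
from h import *
from cell import arm
arm.goto([.42,-.0725,.12],ori(2)); st(arm,'above')
arm.gripper_to(.024); st(arm,'grip')
g=arm.movel([.42,-.0725,.007],vel=.1,guard=6); st(arm,'down %s'%g)
c=arm.capture('scene');pickle.dump(c,open('s1.pkl','wb'));cv2.imwrite('pics/s1.png',c['image'][:,:,::-1])
crop(c,320,160,220,165,3.6,'pics/s1c.png')
E
```

```text
above t2.26 p [ 0.4204 -0.0733  0.1201] F [-0.19  0.4   0.18] T [0.02 0.04 0.01] w0.085
grip t2.87 p [ 0.42   -0.0725  0.12  ] F [-0.02  0.85  0.42] T [-0.03  0.01 -0.03] w0.024
down False t4.15 p [ 0.4204 -0.0725  0.0074] F [ 0.02  0.19 -0.45] T [ 0.05  0.04 -0.01] w0.024
```

View pics/s1c.png

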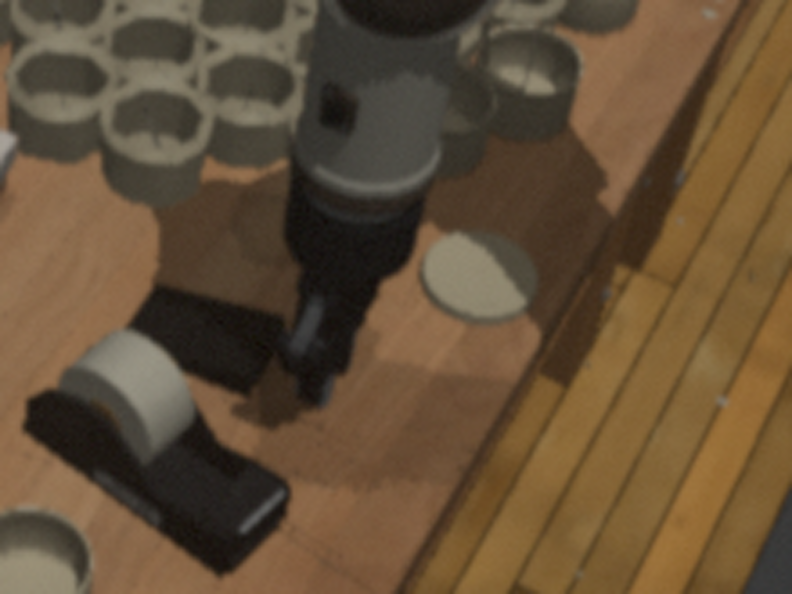

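```bash
python3 - <<'E'
from h import *
from cell import arm
h0=np.array([.4565,-.0711]); p0=h0-.012*dirv(2); arm.movel([*p0,.007],vel=.06); st(arm,'contact')
h1=FOOT-.105*dirv(-4); p1=h1-.011*dirv(-4)
pm=(p0+p1)/2
arm.movel([*pm,.007],vel=.06,ori=ori(-1),guard=8);st(arm)
arm.movel([*p1,.007],vel=.06,ori=ori(-4),guard=8);st(arm)
for n in('top','scene'):
    c=arm.capture(n);pickle.dump(c,open(n+'2.pkl','wb'));cv2.imwrite(f'pics/{n}2.png',c['image'][:,:,::-1])
    if n=='top': crop(c,280,140,130,150,4,'pics/t2c.png')
    else: crop(c,240,160,200,150,4,'pics/s2c.png')
E
```

```text
contact t4.76 p [ 0.4446 -0.0713  0.0069] F [-1.03  0.41 -0.38] T [0.01 0.   0.01] w0.024
 t5.96 p [ 0.5067 -0.079   0.007 ] F [ 0.21  0.34 -0.38] T [ 0.   -0.   -0.03] w0.025
 t7.16 p [ 0.5692 -0.0865  0.0071] F [-0.11 -0.1   0.89] T [-0.01  0.    0.05] w0.024
```

View pics/t2c.png

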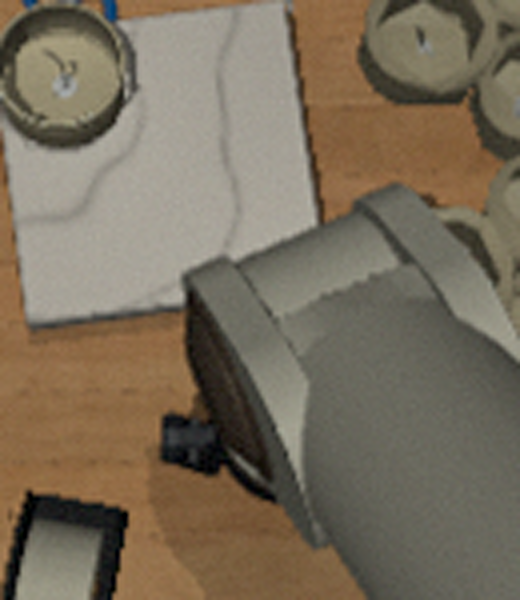

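View pics/s2c.png

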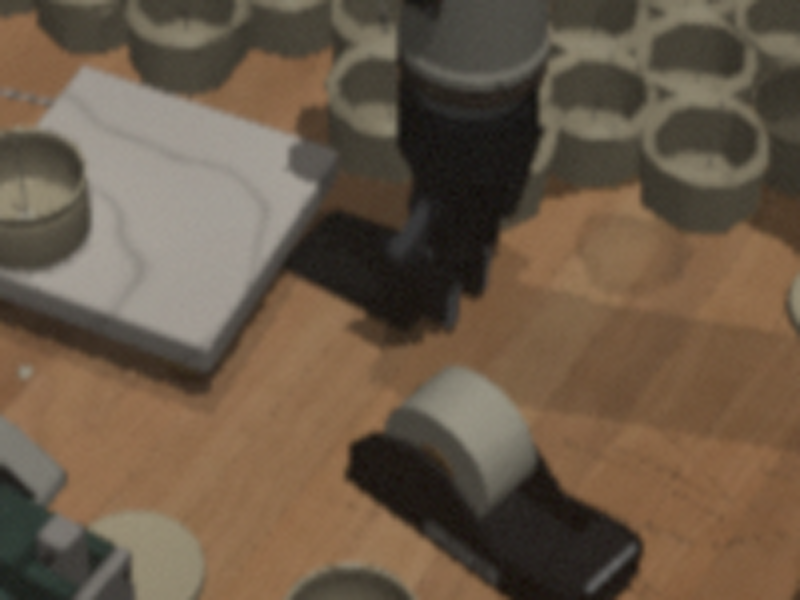

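```bash
python3 - <<'E'
from h import *
from cell import arm
s2=load('scene2.pkl'); hd=FOOT-.105*dirv(-4); d=dirv(-4); l=np.array([-d[1],d[0]])
for n,a,b,z in[('heelLtop',0,.028,.022),('heelLbot',0,.028,0),('thinL',.09,.028,.004),('thinR',.09,-.028,.004),('L50',.05,.028,.012)]:
    u=proj(s2,[*(hd+a*d+b*l),z]);print(n,np.round((u-[240,160])*4,0))
def F(n=5):
    r=[]
    for _ in range(n): arm.hold(.02); r.append(arm.get_state()['ft_force'])
    return np.mean(r,0)
d3=np.r_[d,0]
base=F(8); print('base',base.round(2))
p=FOOT-(.105+.011)*d
off=.087
arm.movel([*(FOOT-(off+.011)*d),.007],vel=.04,guard=5)
f=F();b=-(f@d3);print(off,f.round(2))
while off>.038:
    off-=.002
    arm.movel([*(FOOT-(off+.011)*d),.007],vel=.03,guard=6)
    f=F();x=-(f@d3);print(round(off,3),'push %.2f'%x,f.round(2))
    if x-b>2.2: break
st(arm)
E
```

```text
heelLtop [411. 308.]
heelLbot [410. 333.]
thinL [282. 261.]
thinR [337. 206.]
L50 [338. 281.]
base [ 0.   -0.31 -0.22]
0.087 [-0.21 -0.13  0.02]
0.085 push -0.04 [0.04 0.04 0.19]
0.083 push 0.71 [-0.72 -0.15  0.18]
0.081 push 0.12 [-0.12 -0.02 -0.37]
0.079 push -0.13 [ 0.12 -0.2  -0.35]
0.077 push 0.48 [-0.45  0.39 -0.03]
0.075 push -0.07 [ 0.05 -0.27  0.32]
0.073 push -0.01 [ 0.03  0.26 -0.22]
0.071 push 0.39 [-0.38  0.08  0.22]
0.069 push 0.49 [-0.51 -0.26 -0.  ]
0.067 push 3.64 [-3.64  0.19  2.74]
 t11.41 p [ 0.6065 -0.0891  0.0069] F [-4.32 -0.55  2.94] T [ 0.1   0.89 -0.  ] w0.024
```

The push force rose sharply, by about 3 N, with the heel 67 mm short of the foot. That puts the short foot about 9 mm above the table, which is plausible. Next I'll back off, check the scene and press.

```bash
cat >> h.py <<'E'
def slab(c):
    W=cloud(c); C=np.array([.740,-.0263]);a=np.radians(6.15);d=W[...,:2]-C
    x=d@[np.cos(a),np.sin(a)];y=d@[-np.sin(a),np.cos(a)]
    m=(abs(x)<.08)&(abs(y)<.08)&(W[...,2]>.045)&(W[...,2]<.065)&~((x>-.01)&(y>-.01))
    P=np.c_[x[m],y[m],np.ones(m.sum())];z=W[...,2][m]
    for _ in range(3):
        k=np.linalg.lstsq(P,z,rcond=None)[0];r=z-P@k;q=abs(r)<2.5*r.std();P,z=P[q],z[q]
    return len(z),k
E
python3 - <<'E'
from h import *
from cell import arm
d=dirv(-4)
arm.movel([*(FOOT-(.067+.011+.025)*d),.007],vel=.08)
q=FOOT-(.067+.011+.025)*d
arm.movel([*q,.10],vel=.15); st(arm)
arm.gripper_to(0.0)
for n in('scene','top'):
    c=arm.capture(n);pickle.dump(c,open(n+'3.pkl','wb'))
    print(n,'before',slab(load(n+'0.pkl')),'after',slab(c))
    if n=='scene':crop(c,240,160,200,150,4,'pics/s3c.png')
    else: crop(c,270,130,130,150,4,'pics/t3c.png')
E
```

```text
t12.63 p [ 0.5817 -0.0877  0.0994] F [-0.26  0.16  0.99] T [-0.    0.01  0.04] w0.024
scene before (2294, array([0.00388007, 0.00189527, 0.05662872])) after (2285, array([0.0021717 , 0.00031537, 0.05666775]))
top before (3295, array([1.72578510e-03, 9.36328082e-05, 5.55005971e-02])) after (2253, array([-0.0007496 , -0.00164441,  0.05545362]))
```

View pics/s3c.png

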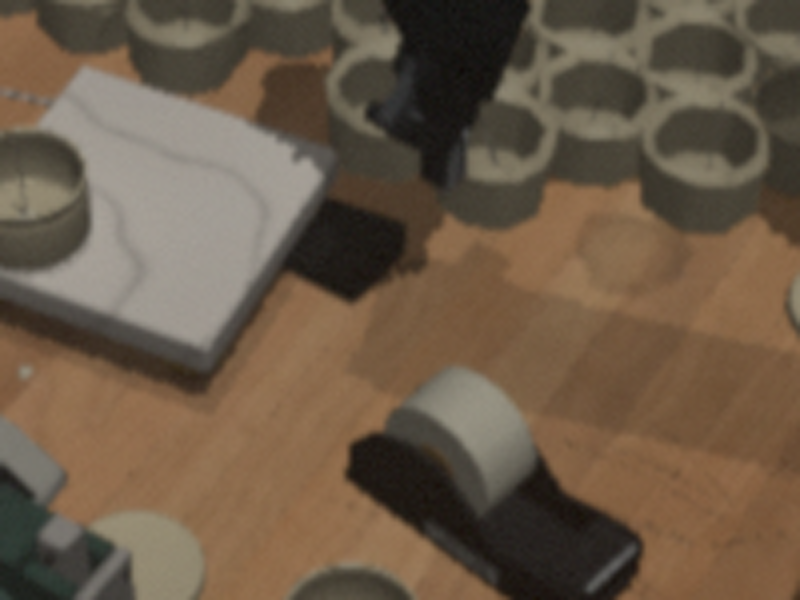

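View pics/t3c.png

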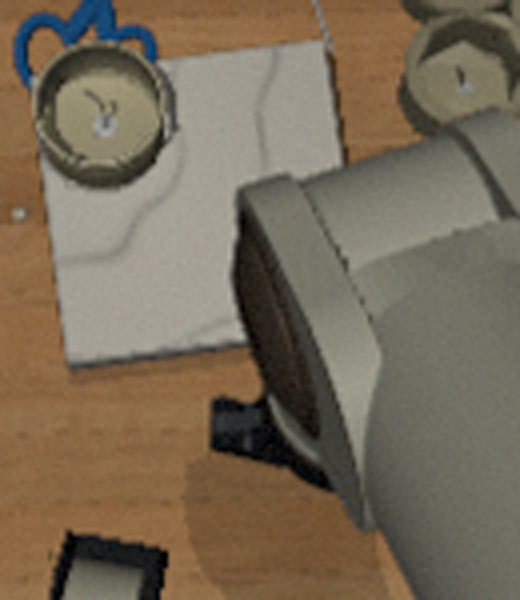

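The wedge is under the near-right corner, with its heel clear of the slab edge. The slab is level to about 0.15°, with perhaps 0.25 mm of lift at that corner. Now the press test.

```bash
cat >> h.py <<'E'
def avg(arm,n=5):
    f=[];p=[]
    for _ in range(n):
        arm.hold(.02); s=arm.get_state(); f.append(s['ft_force']); p.append(s['ee_pos'])
    return np.mean(f,0),np.mean(p,0)
E
python3 - <<'E'
from h import *
from cell import arm
arm.movel([*FOOT,.10],vel=.12); arm.movel([*FOOT,.064],vel=.08,guard=4)
arm.hold(.2);f0,p0=avg(arm,8);print(f0.round(2),p0.round(4)); z=.064
for i in range(40):
    z-=.0005 
    arm.movel([*FOOT,z],vel=.02,guard=8); f,p=avg(arm,5); n=f[2]-f0[2]
    if n>.8: print('cmd %.4f z %.5f Fz %.2f'%(z,p[2],n),f.round(2))
    if n>6 or z<.046: break
st(arm)
E
```

```text
[-0.06  0.26 -0.24] [ 0.6854 -0.0946  0.0646]
cmd 0.0545 z 0.05474 Fz 2.32 [-0.32  0.29  2.08]
cmd 0.0540 z 0.05465 Fz 5.87 [-2.17  0.5   5.63]
cmd 0.0535 z 0.05460 Fz 8.39 [-3.36 -0.29  8.14]
 t22.03 p [ 0.6851 -0.0946  0.0546] F [-3.54  0.18  8.02] T [-0.03  0.69  0.04] w-0.000
```

```bash
python3 - <<'E'
from h import *
from cell import arm
x,y=FOOT; z=.0535
for i in range(8):
    f,p=avg(arm,8); print('cmd',round(x,5),round(z,5),'p',p.round(5),'F',f.round(2))
    e=10.2-f[2]
    if abs(e)<.6 and abs(f[0])<1.5: break
    z-=np.clip(e*.00012,-.0004,.0004); x+=np.clip(f[0]*.00015,-.0003,.0003)
    arm.movel([x,y,z],vel=.01)
arm.hold(.5);f,p=avg(arm,15);print(f.round(2),p.round(5))
for n in('scene','top'):
    c=arm.capture(n);pickle.dump(c,open(n+'4.pkl','wb'));print(slab(c))
    crop(c,*( (200,160,240,180,3.3) if n=='scene' else (200,120,240,180,3.3)),f'pics/{n}4c.png')
st(arm)
E
```

```text
cmd 0.685 0.0535 p [ 0.68512 -0.09465  0.05459] F [-3.19 -0.22  8.06]
cmd 0.6847 0.05324 p [ 0.68511 -0.09465  0.05459] F [-2.94 -0.26  8.41]
cmd 0.6844 0.05303 p [ 0.6851  -0.09467  0.05457] F [-2.55 -0.52  8.9 ]
cmd 0.6841 0.05287 p [ 0.68509 -0.09465  0.05457] F [-2.16 -0.55  8.82]
cmd 0.6838 0.05271 p [ 0.68509 -0.09466  0.05457] F [-1.66 -0.21  9.23]
cmd 0.68355 0.05259 p [ 0.68507 -0.09465  0.05455] F [-1.09 -0.33  9.31]
cmd 0.68339 0.05248 p [ 0.68506 -0.09466  0.05455] F [-1.28  0.01  9.34]
cmd 0.6832 0.05238 p [ 0.68506 -0.09466  0.05454] F [-0.62  0.05  9.54]
[-0.77 -0.54  9.74] [ 0.68505 -0.09465  0.05455]
(2198, array([0.00420718, 0.0029886 , 0.05655579]))
(2006, array([0.00178326, 0.00121629, 0.05544121]))
 t25.95 p [ 0.685  -0.0947  0.0545] F [-0.3  -0.65  9.35] T [-0.04  0.16 -0.04] w-0.000
```

View pics/scene4c.png

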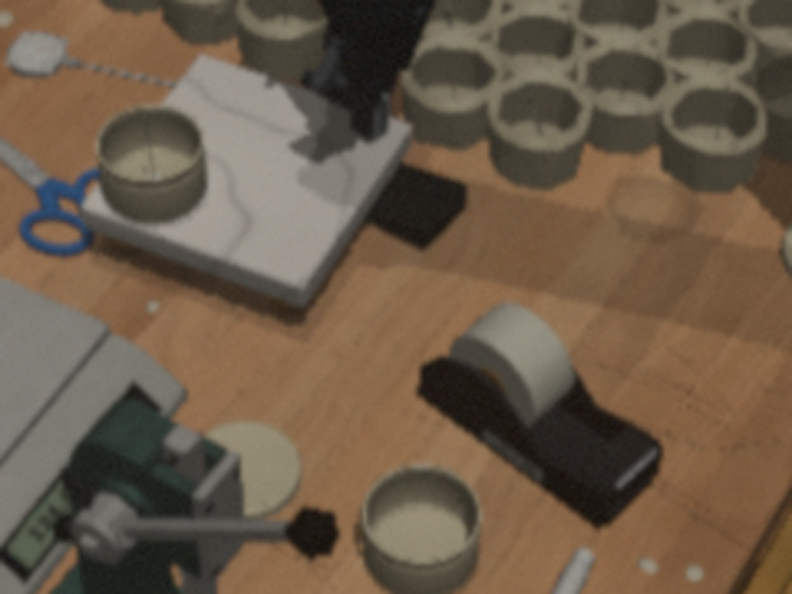

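View pics/top4c.png

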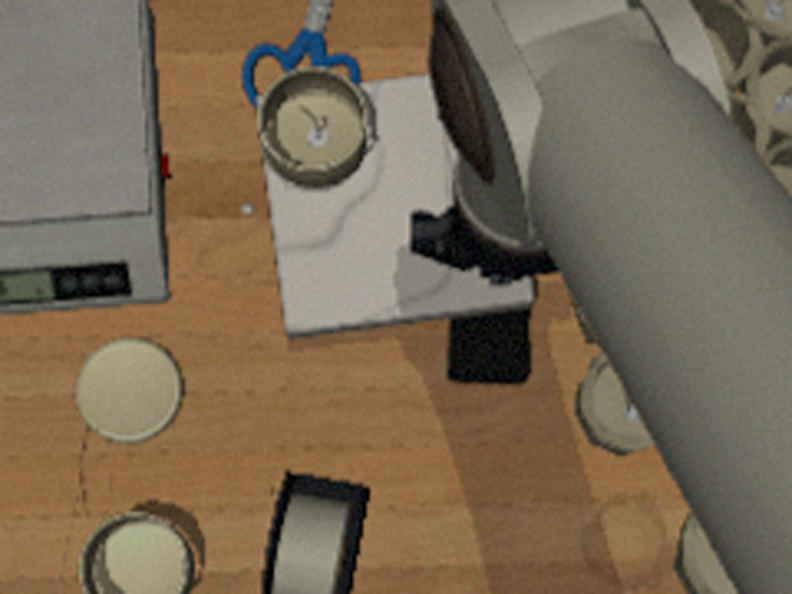

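While pressed, the slab is as level as at the start. Its near-left corner is unmoved, at (287.6,221.5) against (287.5,221.3) before, and the candle is in place. The press is about 9.7–10 N and steady.

```bash
python3 - <<'E'
from h import *
from cell import arm
f,p=avg(arm,10);print(f.round(2),p.round(5))
arm.finish_job();print('done')
E
```

```text
[-0.69 -0.79 10.05] [ 0.68505 -0.09465  0.05454]
the job is handed in; nothing more can be done
done
```

The stand no longer rocks, and I handed the job in at about 26 s with the fingertips still pressing the corner at about 10 N. No verdict was reported.

- **Wedge:** I pushed it along the table by its heel, thin end first, with the fingers 24 mm open. I stopped when the push force rose by about 3 N. At that point the heel was 67 mm short of the foot, which puts the short foot about 9 mm above the table.
- **Rock test:** Pressing right above the foot from 2.3 N to 8.4 N moved the slab down only 0.14 mm, so no second push was needed. The first press also pushed sideways with about 3 N. I brought that down to under 1 N while keeping the fingertips in place.
- **Stand and candle:** With the press on, the slab's tilt was within about 0.001 rad of the first images. Just after the push, before the press, the images suggested about 0.25 mm of lift at that corner, which is near the limit of the measurement. The stand's near-left corner had not moved (under 0.2 px), and the candle looks in place.
- **Bystanders:** In the last pictures the empty tin, one lid and the dispenser look untouched. The other lid and most of the marker were out of those crops, so I did not check them after the push.

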